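Free the carriage brake and slide the cast to the pinned stop

TASK

Bring the stone cast on the model rail to its inspection position: press down the black dished release pad in the middle of the carriage to free the brake and, keeping it pressed, push the carriage along the rail until it rests against the stop that carries the mushroom-headed pin. Then take the fingers away so that the pad springs up and the brake holds the carriage there. Do not force the carriage along with the brake on; the cast rides along standing on its stage, nothing is picked up, and everything else stays where it stands.

Things in the scene. Friction and masses are not known exactly. Their poses are not given: they have to be found in the camera images.
- rail: fixed double rail on an aluminium base plate 400 mm long (own y), 150 mm deep (x -33 to +117 mm), 8 mm thick. Origin on the worktop under the middle of the main steel rail, which runs along own y, top 25 mm high; own +x points to the back of the bench, where a thinner guide rod lies. Yaw about 45 degrees, varies. A wire shelf hangs 0.56 m up over the back of the bench.
- carriage_middle (a point): middle of the carriage's top face, 38 mm above the worktop, over the main rail. The grey carriage block is 62 mm across the rail and 100 mm along it (50 mm to each side of this point) and moves along the rail's y only. The brake holds it against about 3 to 4 N; with the brake free it slides at about 1 N. Axes as the rail's.
- carriage (a joint): position of the carriage along the rail in m, 0 where it stood at the start, growing towards the rail's +y; it has room beyond both stops, only the stops limit it
- pad_top (a point): middle of the floor of the dished black release pad on the carriage, 52 mm above the worktop when up. The dish is 40 mm across the rail and 50 mm along it, with a lip 8 mm high and 8 mm thick at each end (fingertips press on its floor and can also push against a lip); its long sides are open. It goes straight down. Axes as the rail's.
- release_pad (a joint): how far the pad is pressed, m: 0 up (brake on), 0.006 fully down. It begins to yield at about 8 N and is fully down at 11 N; the brake is free from 1 mm on and grips again as soon as the pad is let up. Judged as pressed from 1.5 mm.
- stop_pinned: the marked stop, fixed, on either side of the carriage: dark steel block on the main rail, 62 mm across it, 20 mm along it, 38 mm high, with an upright pin 12 mm thick and a flat mushroom head 22 mm across, top 68 mm high. Origin on the worktop under the block's middle. With the carriage against it, carriage_middle is 60 mm from here along the rail.
- stop_plain: the other stop, fixed, on the other side of the carriage: the same block, 62 mm across and 20 mm along the rail, 38 mm high, with a flat bare top. Origin on the worktop, under its middle.
- cast: beige stone cast of a dental arch, 62x71x35 mm, 0.16 kg, loose on the rubber-covered stage of the carriage behind the pad; origin at the centre of its underside, 38 mm above the worktop; its top reaches 73 mm. It rides along.
- stage_middle (a point): middle of the top of the stage, the flat plate 80 mm (across the rail) by 92 mm on the back of the carriage, 85 mm behind the pad's middle and 38 mm above the worktop; the cast stands here
- dish: bystander, loose: small pale blue mixing dish, 33 mm across, 23 mm high; origin at the centre of its underside
- wax_block: bystander, loose: block of green wax, 29x37x11 mm; origin at the centre of its underside
- dropper: bystander, loose: small white dropper bottle, 27 mm across, 28 mm high; origin at the centre of its underside
- blue_cast: bystander, loose: blue stone cast of a dental arch, 58x67x33 mm, standing on the worktop; origin at the centre of its underside
- jar: bystander, loose: white jar with a red screw lid, 48 mm across, 58 mm high; origin at the centre of its underside
- powder_jar: bystander, loose: wide jar with a blue lid, 64 mm across, 74 mm high; origin at the centre of its underside
- denture: bystander, loose: pink denture base with teeth, 54x67x16 mm; origin at the centre of its underside
Not all that is in view belongs to the job. What is shaped like the cast but purple is not meant.

How it is judged:
By the outcome, as a careful person would: the job done as asked, in the order asked, and still so for the second after the job is handed in, with the robot touching nothing.
It also fails if it takes over 40 s, if anything falls off the work surface, if the arm or the gripper's body presses on something with over 40 N, if the wrist force passes 120 N, or if a joint passes its speed limit or range.

ROBOT

A 6-joint arm with a two-finger parallel gripper is mounted at the origin on a cart in front of the work surface, level with it; the furniture and walls round the work are solid. World frame = base frame: x ahead of the robot, y to its left, z up, the work surface at z = 0. Lengths are in m, angles in rad, forces in N, time in s.
With the tool pointing down it reaches from about 0.425 to 0.925 m from the base axis. Payload 12.5 kg.
Tool frame: the origin (TCP) lies between the finger pads; the fingertips stand bot.finger_overhang ahead of it and the grasp point (between the pads) lies 2 mm behind it (bot.finger_overhang is the distance from the TCP to the fingertips, in m); z points along the fingers, y is the line along which they close (so a half turn about z gives the same grasp; the last joint's range is limited). The gripper opens to 85 mm and grips with 20 to 120 N. Pads are 22 mm wide; open, the fingers measure 114 mm over their backs; the gripper's body (76 mm by 85 mm) begins 54 mm behind the grasp point. The pads swing forward as they close: fully open they stand 13 mm farther back than shut.
Start: joints at [1.166, 0.491, 1.559, -0, 1.092, -0.106], TCP at [0.184, 0.597, 0.219] pointing down, gripper open.
Joint ranges: [-3.1, 3.1], [-0.84, 2.19], [0.05, 2.79], [-1.13, 4.28], [0.06, 2.93], [-2.69, 2.69]. Speed limits (rad/s): [2.22, 2.22, 2.79, 3.14, 3.14, 3.14].

INTERFACE

Orientations are given as a unit quaternion [w, x, y, z].
In Python, from cell import readout, viewer, bot gives the robot as it stands.
- The arm moves only by the shell command python3 -m creep 'ROWS' [FORCE]. ROWS is JSON, one flat list of numbers, 5 for each row, row after row: the shift along the tool's x, y, z in mm, then the turn about the tool's z in rad, then the finger opening in mm, from 0 to 85.4. A call has 1 to 10 rows; each row shifts and turns the commanded pose from where the row before left it, along the tool's axes as they then stand; what a row does not reach is not made up. A row lasts 1/12 s, in which the tool goes at most 41.7 mm and 7.16 degrees, less where a joint would pass 70% of its speed; a pose out of reach is approached as far as the arm can. A call is refused whole if a number of a shift passes 41.7 or a number of a turn 0.125, either way. A call with a gripper value outside its range is refused whole. The fingers move at their own pace and stop on an object; FORCE is the grip in N (left out, the last holds). Time passes only in rows, so rows that do not move let the fingers close. It gives the time, the measured TCP pose, the force, the opening and the grip force at its end, in the units of the state.
- readout.sense(): the state, without advancing time (a new reading comes with each control period).
- viewer.capture(name): name is "side" or "top"; returns the picture (480x640x3 uint8, red, green, blue); there is no depth.
- viewer.camera_params(name): a dict with "fovy" (degrees; the focal length in pixels is half the picture's height over the tangent of half this angle, whatever the lens; pixels are square), "cx", "cy" (the principal point, pixels), "cam_to_world" (4x4, takes a point from camera to world coordinates). Camera axes: x right, y down, z forward; pixel columns grow to the right and rows downward; lengths in m; the calibration is good to about 2 mm. A picture is of the moment at which its call begins. camera_params takes no time and is no camera call.
- bot.close_job(): hands the job in; it is judged then, once.
Trained networks look in the newest picture that a camera, given by its name, has taken for a name from the list of things; names that differ only in an ending like _2 or _b are one class to them, and where a whole thing is asked for, a point or a joint stands for the part that bears it (a point fixed in the world has none). Each returns a list of dicts, best first, with "confidence" (0 to 1); they miss things now and then, are a little off and sometimes report something else, mostly with a low value. They report only what shows in the picture. A call takes as long as a camera call. They do not tell look-alikes from the thing itself.
- viewer.boxes_of(camera, name): "centre" ([column, row] as shares, 0 to 1, of the picture: columns of its width, rows of its height, amid what is visible of it).
- viewer.trace(camera, name): "mask" (480x640 bool, what is visible of it) and "centre" ([column, row] as shares, 0 to 1, of the picture: columns of its width, rows of its height, amid what is visible of it).
- viewer.mark_of(camera, name): "centre" ([column, row] as shares, 0 to 1, of the picture: columns of its width, rows of its height: a listed point, or the origin of a listed thing).
The state is a dict: "time": time; "qpos": joint angles; "qd": joint speeds; "joint_torque": joint torques, N m; "position": TCP position; "eef_rot": TCP orientation; "force": force on the tool from outside, world axes, zero at the start; "wrist_torque": the same for the moment, N m; "width": finger opening in m; "gripper_force": force on a finger pad.
Only numpy, scipy, OpenCV 4.12 (cv2) and the standard library are available. Lean on these libraries where they do the work, as an engineer would, in place of code of your own. Each camera call takes 0.05 s, during which the arm holds its last target. There are 200 camera calls.

## Working session

There is one attempt and no reset: what is moved stays moved. The work goes in short steps, Python scripts to look and compute and a shell command to move; the robot and the scene stay as the last step left them, time stands still between calls to the robot, and variables do not carry over. Pictures are saved under pics/ and viewed, at most 10 in all, crops included, and the job is handed in when it is done.

```bash
mkdir -p pics; ls; cat > h.py <<'E'
import numpy as np, cv2
from cell import readout, viewer, bot
def ray(cam,uv):
    p=viewer.camera_params(cam); f=240/np.tan(np.radians(p['fovy'])/2)
    T=np.array(p['cam_to_world']); d=T[:3,:3]@np.array([(uv[0]-p['cx'])/f,(uv[1]-p['cy'])/f,1]); return T[:3,3],d
def atz(cam,uv,z):
    o,d=ray(cam,uv); return o+d*(z-o[2])/d[2]
def proj(cam,P):
    p=viewer.camera_params(cam); f=240/np.tan(np.radians(p['fovy'])/2)
    T=np.array(p['cam_to_world']); q=T[:3,:3].T@(np.array(P)-T[:3,3]); return p['cx']+f*q[0]/q[2],p['cy']+f*q[1]/q[2]
E
python3 - <<'E'
from h import *
for c in('top','side'):
    im=viewer.capture(c); cv2.imwrite(f'pics/{c}0.png',im[:,:,::-1])
    print(c,viewer.camera_params(c))
    for n,z in(('carriage_middle',.038),('pad_top',.052),('stop_pinned',0),('stop_plain',0),('cast',.038),('stage_middle',.038),('rail',0)):
        for r in viewer.mark_of(c,n)[:2]:
            uv=np.array(r['centre'])*[640,480]; print(n,round(r['confidence'],2),uv.round(1),atz(c,uv,z).round(4))
s=readout.sense(); print(s['time'],s['position'],s['eef_rot'],s['force'],s['width'],bot.finger_overhang)
E
```

```text
pics
top {'fovy': 51.42453482601442, 'cx': 323.5881820352398, 'cy': 232.6448075357388, 'cam_to_world': array([[-0.02438826, -0.99650266,  0.07992281,  0.39351575],
       [-0.9994624 ,  0.02255205, -0.02379758,  0.17664031],
       [ 0.02191193, -0.08046022, -0.99651694,  1.17648784],
       [ 0.        ,  0.        ,  0.        ,  1.        ]])}
carriage_middle 0.78 [313.1 231.8] [0.4873 0.1735 0.038 ]
pad_top 0.57 [311.8 228.9] [0.4928 0.1763 0.052 ]
stop_pinned 0.67 [263.4 282.8] [0.3731 0.2924 0.    ]
stop_plain 0.74 [360.  180.4] [0.6113 0.0584 0.    ]
cast 0.79 [270.4 350.7] [0.2218 0.2753 0.038 ]
cast 0.66 [283.2 205.6] [0.5493 0.2407 0.038 ]
stage_middle 0.67 [283.2 207.6] [0.5446 0.2408 0.038 ]
stage_middle 0.15 [311.  229.9] [0.4917 0.1782 0.038 ]
side {'fovy': 47.791640463230095, 'cx': 320.18178633527396, 'cy': 238.03076529490465, 'cam_to_world': array([[ 0.9233725 , -0.21180706,  0.320189  ,  0.17011892],
       [-0.38359694, -0.54244908,  0.74739708, -0.53863375],
       [ 0.01538225, -0.81294943, -0.5821311 ,  0.61223488],
       [ 0.        ,  0.        ,  0.        ,  1.        ]])}
carriage_middle 0.91 [328.6 245.1] [0.4916 0.1731 0.038 ]
carriage_middle 0.59 [342.7 220.4] [0.5482 0.2363 0.038 ]
pad_top 0.92 [325.5 244. ] [0.4801 0.1607 0.052 ]
stop_pinned 0.62 [252.3 243.6] [0.3792 0.2777 0.    ]
stop_plain 0.96 [419.1 285.5] [0.6126 0.0541 0.    ]
stop_plain 0.74 [329.4 289.1] [0.4639 0.1026 0.    ]
cast 0.79 [170.2 259.8] [0.222  0.2329 0.038 ]
cast 0.64 [340.5 220.4] [0.5442 0.2379 0.038 ]
stage_middle 0.6 [341.9 219.4] [0.5482 0.2401 0.038 ]
rail 0.77 [329.8 263.5] [0.4926 0.1674 0.    ]
rail 0.47 [252.8 242.2] [0.3814 0.2817 0.    ]
0.8 [0.18395934 0.5973168  0.21864221] [1.15499387e-05 1.48836091e-01 9.88861879e-01 5.31268324e-05] [ 0.32396236  0.56513297 -0.2254155 ] 0.08558765108809112 0.017
```

View pics/top0.png

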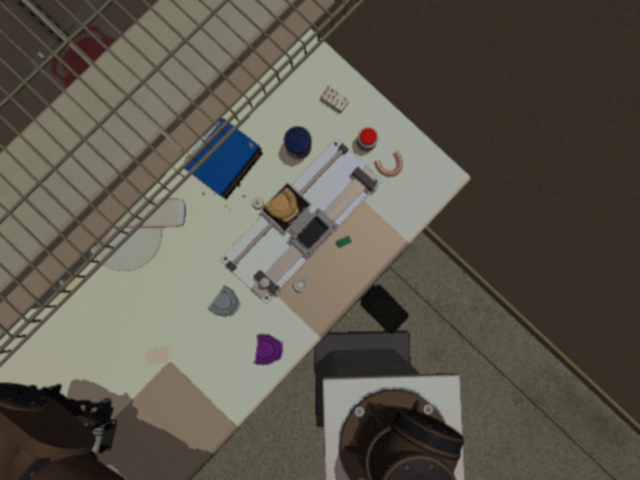

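View pics/side0.png

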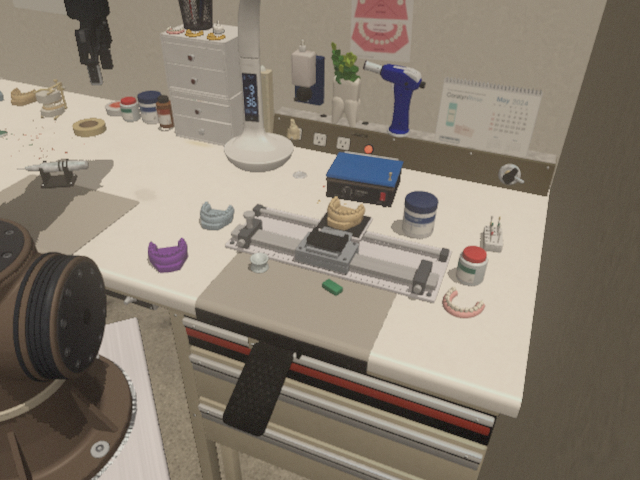

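The top view shows the carriage at about (313,230). The stop with the round head is at (264,283), the plain stop at (362,178), and the cast stands behind the pad at (284,205). In the side view the same stops are near (250,230) and (425,275). I'll zoom in to confirm and refine the positions.

```bash
python3 - <<'E'
from h import *
a=cv2.imread('pics/top0.png')[130:310,210:390]; b=cv2.imread('pics/side0.png')[190:310,220:460]
cv2.imwrite('pics/c_top.png',cv2.resize(a,(594,594),interpolation=cv2.INTER_CUBIC)) 
cv2.imwrite('pics/c_side.png',cv2.resize(b,(800,400),interpolation=cv2.INTER_CUBIC))
E
```

```text
(no output)
```

View pics/c_top.png

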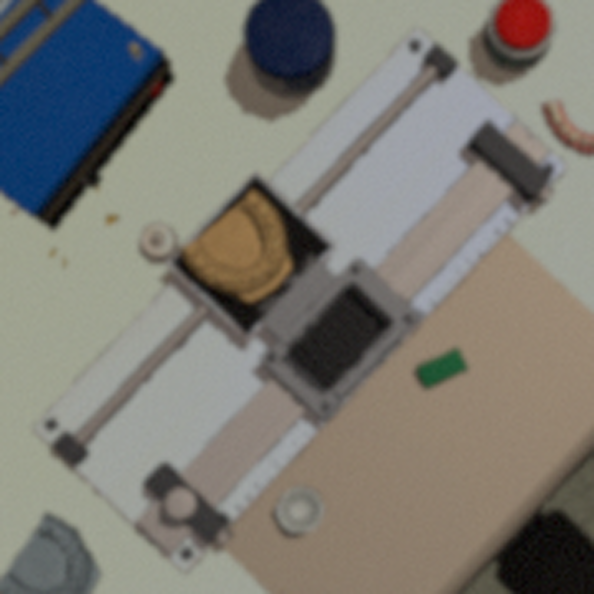

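View pics/c_side.png

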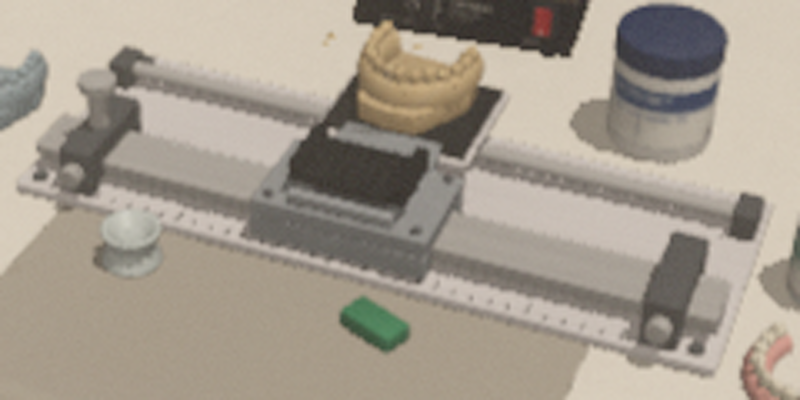

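The zoom confirms it: the pin with the mushroom head is on the left (+y) stop, at top pixel about (267,282). The plain stop is at (365,180), and the carriage and pad are centred at about (313,232). Next I'll work out the geometry.

```bash
python3 - <<'E'
from h import *
def tc(x,y): return (210+x/3.3,130+y/3.3)
def sc(x,y): return (220+x/3.333,190+y/3.333)
A=atz('top',tc(187,502),.038); B=atz('top',tc(511,164),.038); C=atz('top',tc(340,338),.038); D=atz('top',tc(339,337),.056)
# side: carriage front top edge corners & lips
print('top',A,B,C,D)
E1=atz('side',sc(250,205),.038);E2=atz('side',sc(425,245),.038);print('carriage front edge side',E1,E2,np.linalg.norm(E1-E2))
print('stops side front top edge', atz('side',sc(75,150),.038),atz('side',sc(660,295),.038))
u=(A-B)[:2];L=np.linalg.norm(u);u/=L; n=np.array([u[1],-u[0]]);print('L',L,'u',u,'ang',np.degrees(np.arctan2(u[1],u[0])))
M=(E1+E2)[:2]/2+n*.031; print('carr from side',M)
for nm,P in(('C',C),('D',D),('M',np.r_[M,0])):print(nm,'along to pinned',(A[:2]-P[:2])@u,'offset across',(P[:2]-A[:2])@n)
p=np.array([.489,.1735]); d=p-readout.sense()['position'][:2]; print('shift x,y tool after turn mm',1e3*d@u,1e3*d@n)
R=readout.sense()['eef_rot'];a=2*np.arctan2(R[2],R[1]);print('turn',a-np.arctan2(u[1],u[0]))
E
```

```text
top [0.37518565 0.28131485 0.038     ] [0.60566805 0.05088065 0.038     ] [0.48587925 0.17363025 0.038     ] [0.48511982 0.17434532 0.056     ]
carriage front edge side [0.42912174 0.17715411 0.038     ] [0.50081559 0.11247194 0.038     ] 0.09655978320651686
stops side front top edge [0.3572672  0.25907734 0.038     ] [0.59277545 0.03334028 0.038     ]
L 0.32591724823281737 u [-0.70718073  0.70703283] ang 135.00599212065342
carr from side [0.48688668 0.16673563]
C along to pinned 0.1544169201943378 offset across 0.0021115360196998206
D along to pinned 0.15337429359850097 offset across 0.0020802799278871772
M along to pinned 0.16000408012968106 offset across -0.0020519188726882006
shift x,y tool after turn mm -515.3712661406729 -84.0413140743228
turn 0.4865112822887747
```

```bash
python3 -m creep '[0,0,0,0.122,0, 0,0,0,0.122,0, 0,0,0,0.122,0, 0,0,0,0.121,0, -39,-6.5,0,0,0, -39,-6.5,0,0,0, -39,-6.5,0,0,0, -39,-6.5,0,0,0, -39,-6.5,0,0,0, -39,-6.5,0,0,0]' 40
python3 -m creep '[-39,-6.5,0,0,0, -39,-6.5,0,0,0, -39,-6.5,0,0,0, -39,-6.5,0,0,0, -39,-6.5,0,0,0, -39,-6.5,0,0,0, -39,-6.5,0,0,0, 0,0,0,0,0]'
cat >> h.py <<'E'
U=np.array([-.7071,.7071]);N=np.array([.7071,.7071])
def off(t):
    s=readout.sense();d=np.array(t)-s['position'][:2];R=s['eef_rot'];a=2*np.arctan2(R[2],R[1])
    x=np.array([np.cos(a),np.sin(a)]);y=np.array([np.sin(a),-np.cos(a)])
    print('t',s['time'],'tip z',s['position'][2]-.017,'ang',np.degrees(a),'shift',1e3*d@x,1e3*d@y,'F',s['force'].round(1),'w',s['width'])
E
python3 -c "
from h import *
off([.4865,.172])"
```

```text
time: 1.63
position: [0.3225, 0.4027, 0.2188]
eef_rot: [0.0, 0.383, 0.924, 0.0]
force: [1.0, -0.2, 0.4]
width: -0.0001
gripper_force: 0.0
time: 2.3
position: [0.4859, 0.1745, 0.2187]
eef_rot: [0.001, 0.385, 0.923, 0.0]
force: [-0.2, -0.1, -0.8]
width: -0.0002
gripper_force: 0.0
t 2.3 tip z 0.20165342474454473 ang 134.72385029406902 shift -2.1517122083173823 -1.3294476999343159 F [-0.2 -0.1 -0.8] w -0.00022955309788229172
```

```bash
python3 -m creep '[-1,-1,30,0,0, -1,0,30,0,0, 0,0,30,0,0, 0,0,30,0,0, 0,0,10,0,0, 0,0,0,0,0]'
python3 - <<'E'
from h import *
off([.4865,.172])
b=viewer.capture('side')[:,:,::-1]; s=readout.sense()
tip=s['position']-np.array([0,0,.017]); print('tip px side',proj('side',tip))
cv2.imwrite('pics/s1.png',cv2.resize(b[170:300,240:413],(798,600),interpolation=cv2.INTER_CUBIC))
E
```

```text
time: 2.8
position: [0.4823, 0.1768, 0.0868]
eef_rot: [-0.002, 0.383, 0.924, -0.001]
force: [1.0, -0.5, -0.4]
width: -0.0001
gripper_force: 0.0
t 2.8 tip z 0.0698227568319993 ang 134.97993084368608 shift -6.349307510635623 -0.3866997500052045 F [ 1.  -0.5 -0.4] w -5.5878786051208196e-05
tip px side (np.float64(323.72251570561974), np.float64(229.56774325505506))
```

View pics/s1.png

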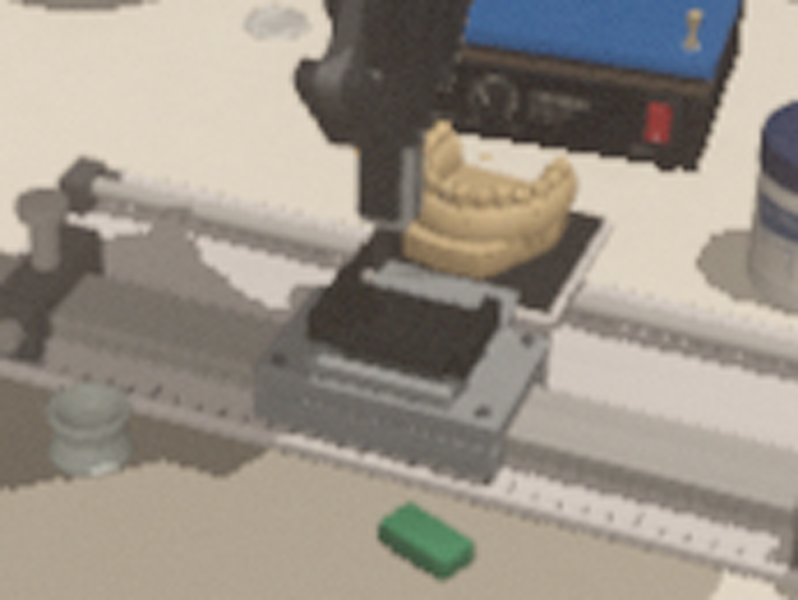

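The finger's lowest end shows at crop (390,225), about 11 px above where I predicted it (386,275). I'll check again with the top camera, since this may be a lag or an offset.

```bash
python3 - <<'E'
from h import *
off([.4865,.172])
s=readout.sense()
tip=s['position']-np.array([0,0,.017]); print('tip px', [(proj(c,tip)) for c in('side','top')],s['qd'].round(3),s['eef_rot'])
a=viewer.capture('top')[:,:,::-1];b=viewer.capture('side')[:,:,::-1]
a=cv2.resize(a[180:290,250:360],(400,400),interpolation=cv2.INTER_CUBIC);b=cv2.resize(b[190:290,270:370],(400,400),interpolation=cv2.INTER_CUBIC)
for im,c,o,k in((a,'top',(250,180),400/110),(b,'side',(270,190),4)):
    for P,col in((tip,(0,0,255)),([.4865,.172,.052],(0,255,0))):
        u=proj(c,P); cv2.circle(im,(int((u[0]-o[0])*k),int((u[1]-o[1])*k)),3,col,-1)
cv2.imwrite('pics/s2.png',np.hstack([a,b]))
E
```

```text
t 2.85 tip z 0.07144867911919427 ang 134.98513296286797 shift -5.890043685667994 -1.1240732889186764 F [ 0.4 -0.9  0.2] w 1.0045327180669252e-05
tip px [(np.float64(323.72251570561974), np.float64(229.56774325505506)), (np.float64(311.57285010292645), np.float64(232.4725096919057))] [ 0.002 -0.041 -0.027  0.001  0.014  0.001] [-6.47493579e-04  3.82803180e-01  9.23829603e-01 -4.12756670e-04]
```

View pics/s2.png

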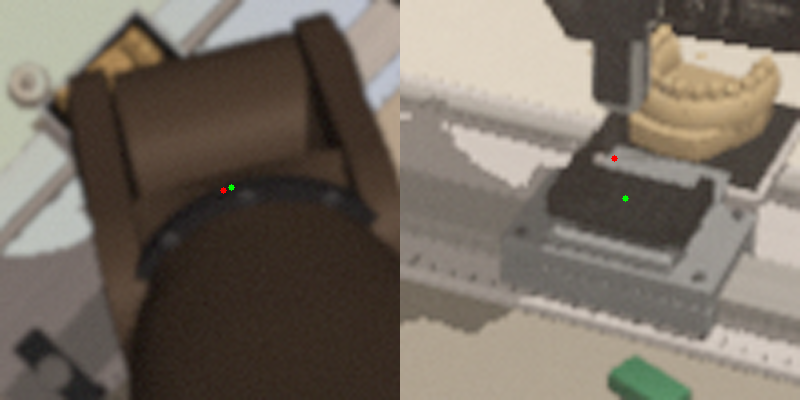

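The top view is hidden by the arm. In the side view the finger end is about 12 px above the red prediction, while the green pad mark sits properly on the dish. I'll check the start picture for the same offset.

```bash
python3 - <<'E'
from h import *
for z in(.2186,.2016,.2146): print(z,proj('side',[.184,.597,z]))
p=np.array([.1840,.5973]);y=np.array([.294,.956])
for s in(-.05,.05): print(proj('side',[*(p+s*y),.2146]))
s=readout.sense()['position']
for z in(0,-.017,.03): print(z,proj('side',s+[0,0,z]))
a=cv2.imread('pics/side0.png')[0:110,40:150]
cv2.imwrite('pics/s3.png',cv2.resize(a,(440,440),interpolation=cv2.INTER_CUBIC))
E
```

```text
0.2186 (np.float64(105.54534802916359), np.float64(88.40880771476623))
0.2016 (np.float64(107.36034018242142), np.float64(96.61843791179027))
0.2146 (np.float64(105.97538451416588), np.float64(90.35396241241051))
(np.float64(100.13954892719124), np.float64(99.64695353716101))
(np.float64(111.36644054855475), np.float64(81.63092309048977))
0 (np.float64(324.3240985283732), np.float64(220.61449063816593))
-0.017 (np.float64(324.1317127369131), np.float64(228.68157946832224))
0.03 (np.float64(324.6736774287506), np.float64(205.95600665611443))
```

View pics/s3.png

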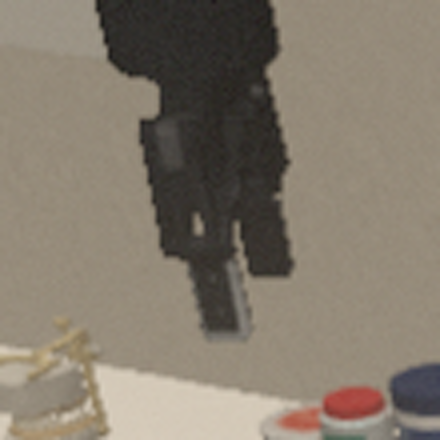

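```bash
python3 - <<'E'
from h import *
im=cv2.imread('pics/top0.png')[370:480,50:160];im=cv2.resize(im,(600,600),interpolation=cv2.INTER_CUBIC);im=cv2.convertScaleAbs(im,alpha=2.5,beta=20);k=600/110
p=np.array([.1840,.5973]);y=np.array([.294,.956])
for s in(-.05,0,.05):
    u=proj('top',[*(p+s*y),.2146]);print(u);cv2.circle(im,(int((u[0]-50)*k),int((u[1]-370)*k)),4,(0,0,255),-1)
cv2.imwrite('pics/s4.png',im)
E
```

```text
(np.float64(115.8954052436674), np.float64(398.06072677550696))
(np.float64(90.15748927682154), np.float64(390.79518351069885))
(np.float64(64.42163609704448), np.float64(383.53022254900776))
```

View pics/s4.png

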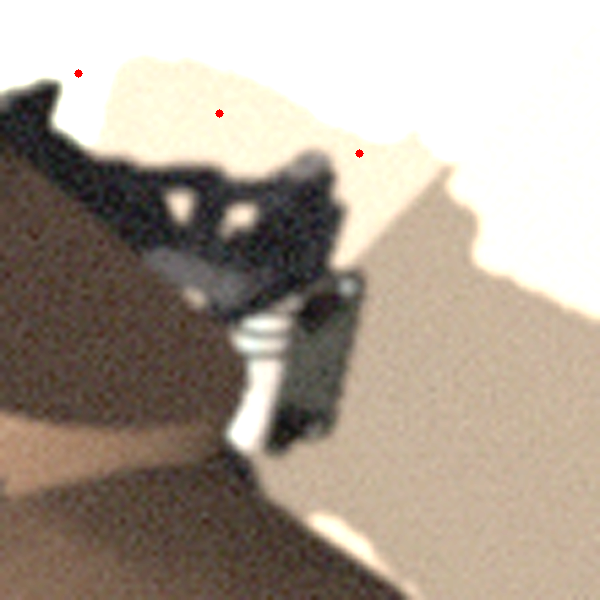

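All the evidence (start and current, side and top) agrees. The fingertips are where they were predicted laterally but about 25 mm higher than the reading, since the offset is purely radial in the top view and vertical in the side view. I'll centre and descend under force guard, then recheck.

```bash
python3 -m creep '[-4,0,0,0,0, -3,-1,10,0,0, 0,0,10,0,0, 0,0,0,0,0]'
python3 - <<'E'
from h import *
off([.4885,.1705])
b=viewer.capture('side')[:,:,::-1];s=readout.sense()
b=cv2.resize(b[190:290,270:370],(600,600),interpolation=cv2.INTER_CUBIC)
for P,c in((s['position']-[0,0,.017],(0,0,255)),([.4885,.1705,.052],(0,255,0))):
    u=proj('side',P);cv2.circle(b,(int((u[0]-270)*6),int((u[1]-190)*6)),3,c,-1)
cv2.imwrite('pics/s5.png',b)
E
```

```text
time: 3.28
position: [0.4869, 0.1708, 0.0671]
eef_rot: [-0.001, 0.383, 0.924, -0.0]
force: [0.1, 0.6, -0.1]
width: 0.0
gripper_force: 0.0
t 3.2833 tip z 0.050097724544395 ang 134.9468775359172 shift -1.3052010055569832 0.8992601308177037 F [ 0.1  0.6 -0.1] w 5.091811398329945e-06
```

View pics/s5.png

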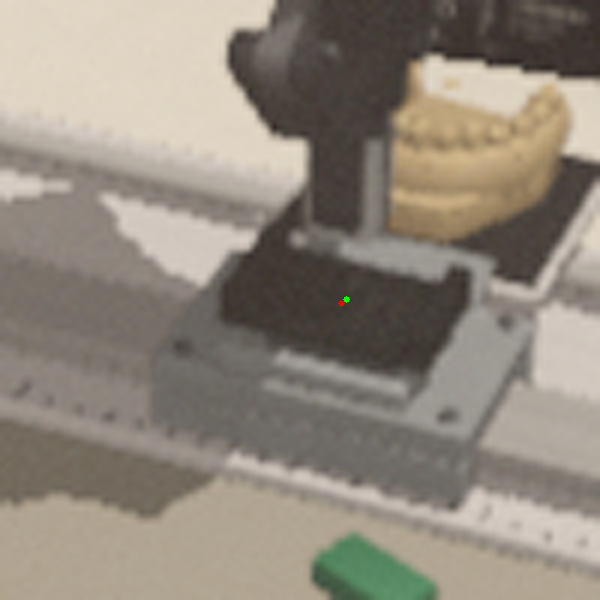

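The finger end is at crop (340,235). It is straight above the pad mark at (345,300), with no force yet and about 24 mm to go. I'll descend in guarded steps.

```bash
python3 -m creep '[-1,0,6,0,0, 0,0,6,0,0, 0,0,0,0,0]'; python3 -m creep '[0,0,2,0,0, 0,0,2,0,0, 0,0,0,0,0]'; python3 -m creep '[0,0,2,0,0, 0,0,0,0,0]'
```

```text
time: 3.58
position: [0.4878, 0.1704, 0.0555]
eef_rot: [-0.001, 0.383, 0.924, -0.0]
force: [0.7, -0.4, -0.1]
width: -0.0003
gripper_force: 0.0
time: 3.83
position: [0.4881, 0.1705, 0.0523]
eef_rot: [-0.0, 0.383, 0.924, -0.0]
force: [-0.0, -0.0, 0.4]
width: 0.0003
gripper_force: 0.0
time: 4.0
position: [0.4882, 0.1705, 0.0504]
eef_rot: [-0.0, 0.383, 0.924, 0.0]
force: [-0.2, 0.1, -0.7]
width: 0.0001
gripper_force: 0.0
```

```bash
python3 -m creep '[0,0,2,0,0, 0,0,0,0,0]';python3 -m creep '[0,0,2,0,0, 0,0,0,0,0]'; python3 -m creep '[0,0,1,0,0, 0,0,0,0,0]'; python3 -m creep '[0,0,1,0,0, 0,0,0,0,0]'
```

```text
time: 4.17
position: [0.4881, 0.1705, 0.0484]
eef_rot: [-0.0, 0.383, 0.924, -0.0]
force: [-0.6, -0.7, 0.1]
width: 0.0
gripper_force: 0.0
time: 4.33
position: [0.4881, 0.1705, 0.0464]
eef_rot: [-0.0, 0.383, 0.924, -0.0]
force: [0.1, 0.1, 0.2]
width: -0.0001
gripper_force: 0.0
time: 4.5
position: [0.4881, 0.1705, 0.0455]
eef_rot: [-0.0, 0.383, 0.924, -0.0]
force: [0.4, -0.1, 0.4]
width: -0.0002
gripper_force: 0.0
time: 4.67
position: [0.4882, 0.1705, 0.0445]
eef_rot: [-0.0, 0.383, 0.924, 0.0]
force: [-0.2, -0.6, 0.4]
width: -0.0003
gripper_force: 0.0
```

```bash
python3 -m creep '[0,0,1,0,0, 0,0,0,0,0]';python3 -m creep '[0,0,1,0,0, 0,0,0,0,0]'; python3 -m creep '[0,0,1,0,0, 0,0,0,0,0]'
```

```text
time: 4.83
position: [0.4882, 0.1705, 0.0435]
eef_rot: [-0.0, 0.383, 0.924, 0.0]
force: [0.5, 1.4, 0.2]
width: -0.0001
gripper_force: 0.0
time: 5.0
position: [0.4882, 0.1705, 0.0425]
eef_rot: [-0.0, 0.383, 0.924, 0.0]
force: [0.2, -0.0, -0.1]
width: 0.0
gripper_force: 0.0
time: 5.17
position: [0.4882, 0.1705, 0.0415]
eef_rot: [-0.0, 0.383, 0.924, 0.0]
force: [0.4, 0.6, 0.3]
width: 0.0001
gripper_force: 0.0
```

```bash
P='python3 -c "
from cell import readout
s=readout.sense();print(s[\"joint_torque\"].round(1),s[\"force\"].round(1),s[\"position\"][2].round(4))"'; eval $P; python3 -m creep '[0,0,1,0,0, 0,0,0,0,0]' >/dev/null; eval $P; python3 -m creep '[0,0,1,0,0, 0,0,0,0,0]'>/dev/null; eval $P;  python3 -m creep '[0,0,1,0,0, 0,0,0,0,0]'>/dev/null; eval $P
```

```text
File "<string>", line 1
    from cell import readout s=readout.sense();print(s["joint_torque"].round(1),s["force"].round(1),s["position"][2].round(4))
IndentationError: unexpected indent
  File "<string>", line 1
    from cell import readout s=readout.sense();print(s["joint_torque"].round(1),s["force"].round(1),s["position"][2].round(4))
IndentationError: unexpected indent
  File "<string>", line 1
    from cell import readout s=readout.sense();print(s["joint_torque"].round(1),s["force"].round(1),s["position"][2].round(4))
IndentationError: unexpected indent
  File "<string>", line 1
    from cell import readout s=readout.sense();print(s["joint_torque"].round(1),s["force"].round(1),s["position"][2].round(4))
IndentationError: unexpected indent
```

Now I'll look with the last picture, scaled up, before going any further.

```bash
python3 - <<'E'
from h import *
off([.4885,.1705]);s=readout.sense();print(s['joint_torque'].round(1),s['force'])
b=viewer.capture('side')[:,:,::-1];cv2.imwrite('pics/s6full.png',b)
b=cv2.resize(b[190:290,270:370],(600,600),interpolation=cv2.INTER_CUBIC)
b=cv2.convertScaleAbs(b,alpha=1.7,beta=10)
cv2.imwrite('pics/s6.png',b)
E
```

```text
t 5.6667 tip z 0.021899114513468314 ang 134.9835841603166 shift -0.1080924604333815 0.13033417836336378 F [-1.8 -1.   8.7] w -0.00025250634144695437
[  0.1 -52.5 -13.1   0.   -0.4   0. ] [-1.77287104 -1.0144674   8.73072991]
```

View pics/s6.png

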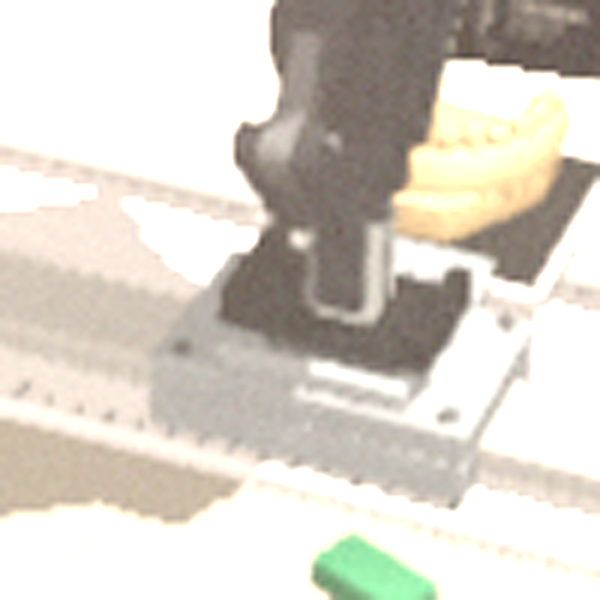

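The fingers stand in the middle of the dish (tip at crop (345,318)) with 8.7 N on them, so contact is made. Now I'll press further.

```bash
python3 -m creep '[0,0,2,0,0, 0,0,0,0,0]'; python3 -m creep '[0,0,2,0,0, 0,0,0,0,0]';
```

```text
time: 5.88
position: [0.4884, 0.1705, 0.0369]
eef_rot: [0.0, 0.383, 0.924, 0.0]
force: [-1.1, -1.5, 9.1]
width: 0.0003
gripper_force: 4.4
time: 6.05
position: [0.4884, 0.1704, 0.035]
eef_rot: [0.0, 0.383, 0.924, 0.0]
force: [-2.0, -1.9, 9.9]
width: -0.0001
gripper_force: 4.9
```

```bash
python3 -m creep '[0,0,1,0,0, 1,0,0,0,0, 2,0,0,0,0, 3,0,0,0,0, 3,0,0,0,0, 3,0,0,0,0, 3,0,0,0,0, 3,0,0,0,0]'; python3 -m creep '[3,0,0,0,0, 3,0,0,0,0, 3,0,0,0,0, 3,0,0,0,0, 3,0,0,0,0, 3,0,0,0,0, 3,0,0,0,0, 3,0,0,0,0]'
```

```text
time: 6.72
position: [0.4756, 0.1832, 0.0342]
eef_rot: [0.0, 0.383, 0.924, 0.0]
force: [-1.5, -2.9, 10.5]
width: -0.0003
gripper_force: 5.1
time: 7.38
position: [0.4585, 0.2001, 0.0342]
eef_rot: [0.0, 0.383, 0.924, 0.0]
force: [-2.9, -3.7, 9.6]
width: 0.0003
gripper_force: 5.1
```

```bash
python3 - <<'E'
from h import *
viewer.capture('side')
for n,z in(('carriage_middle',.038),('cast',.038),('stage_middle',.038)):
    for r in viewer.mark_of('side',n)[:2]:
        P=atz('side',np.array(r['centre'])*[640,480],z)
        print(n,round(r['confidence'],2),P.round(4),'moved along',(P[:2]-[.4885,.1705])@U)
E
```

```text
carriage_middle 0.68 [0.4576 0.2041 0.038 ] moved along 0.04558713540897681
cast 0.97 [0.2174 0.2244 0.038 ] moved along 0.22980537774448354
cast 0.89 [0.5164 0.2655 0.038 ] moved along 0.047415417344208066
stage_middle 0.64 [0.5285 0.2885 0.038 ] moved along 0.05515510161783987
```

```bash
python3 -m creep '[3,-0.2,0,0,0, 3,-0.2,0,0,0, 3,-0.2,0,0,0, 3,-0.2,0,0,0, 3,-0.2,0,0,0, 3,0,0,0,0, 3,0,0,0,0, 3,0,0,0,0, 3,0,0,0,0, 3,0,0,0,0]'; python3 -m creep '[3,0,0,0,0, 3,0,0,0,0, 3,0,0,0,0]'; python3 -m creep '[2,0,0,0,0, 2,0,0,0,0]'; python3 -m creep '[2,0,0,0,0, 0,0,0,0,0]'
```

```text
time: 8.42
position: [0.4372, 0.221, 0.0343]
eef_rot: [0.001, 0.383, 0.924, 0.001]
force: [0.1, -1.3, 10.9]
width: 0.0004
gripper_force: 5.1
time: 8.67
position: [0.4308, 0.2273, 0.0343]
eef_rot: [0.001, 0.383, 0.924, 0.001]
force: [-0.1, -1.4, 9.1]
width: -0.0002
gripper_force: 5.1
time: 8.83
position: [0.4279, 0.2301, 0.0343]
eef_rot: [0.001, 0.383, 0.924, 0.001]
force: [0.1, -1.4, 10.4]
width: -0.0001
gripper_force: 5.1
time: 9.0
position: [0.4263, 0.2317, 0.0343]
eef_rot: [0.001, 0.383, 0.924, 0.001]
force: [-1.6, -1.0, 10.4]
width: -0.0002
gripper_force: 5.1
```

```bash
for i in 1; do python3 -m creep '[2,0,0,0,0, 1,0,0,0,0]'; python3 -m creep '[2,0,0,0,0, 1,0,0,0,0]';python3 -m creep '[1,0,0,0,0, 1,0,0,0,0]';python3 -m creep '[1,0,0,0,0, 1,0,0,0,0]'; done | grep -E 'posi|force: \['
```

```text
position: [0.4244, 0.2337, 0.0343]
force: [-0.2, -0.4, 10.1]
position: [0.4222, 0.2358, 0.0343]
force: [0.2, -1.9, 10.7]
position: [0.4208, 0.2371, 0.0343]
force: [0.0, -2.1, 10.1]
position: [0.4197, 0.2385, 0.0343]
force: [3.1, -7.4, 10.5]
```

```bash
python3 -m creep '[0.7,0,0,0,0, 0,0,0,0,0]' | grep -E 'posi|force: \['
python3 - <<'E'
from h import *
for c in('side',):
  viewer.capture(c)
  for n,z in(('carriage_middle',.038),('cast',.038),('stop_pinned',0.)):
    for r in viewer.mark_of(c,n)[:2]:
        P=atz(c,np.array(r['centre'])*[640,480],z)
        print(c,n,round(r['confidence'],2),P.round(4),'moved along',(P[:2]-[.4885,.1705])@U)
E
```

```text
position: [0.4195, 0.2388, 0.0344]
force: [2.7, -6.5, 11.3]
side carriage_middle 0.95 [0.4209 0.2473 0.038 ] moved along 0.10205031095054061
side cast 0.8 [0.2245 0.2252 0.038 ] moved along 0.2253951595898694
side cast 0.79 [0.4746 0.2978 0.038 ] moved along 0.09987733355654227
side stop_pinned 0.75 [0.3812 0.2849 0.    ] moved along 0.15677006053137424
side stop_pinned 0.61 [0.7044 0.0404 0.    ] moved along -0.2447048125828021
```

The carriage rests against the stop: the inline force jumped to about 7 N after 97 mm of travel. I'll lift straight up.

```bash
python3 -m creep '[0,0,-2,0,0, 0,0,-2,0,0, 0,0,-2,0,0, 0,0,-2,0,0, 0,0,-3,0,0, 0,0,-5,0,0, 0,0,-15,0,0, 0,0,-25,0,0, 0,0,-35,0,0, 0,0,0,0,0]'; python3 -m creep '[0,0,-35,0,0, 0,0,-30,0,0, 0,0,0,0,0, 0,0,0,0,0]'
python3 - <<'E'
from h import *
b=viewer.capture('side');o=cv2.imread('pics/s6full.png')[:,:,::-1]; cv2.imwrite('pics/end.png',b[:,:,::-1])
for n,z in(('carriage_middle',.038),('pad_top',.052),('cast',.038),('stop_pinned',0.)):
    for r in viewer.mark_of('side',n)[:2]:
        P=atz('side',np.array(r['centre'])*[640,480],z)
        print(n,round(r['confidence'],2),P.round(4),'along',(P[:2]-[.4885,.1705])@U,'across',(P[:2]-[.4885,.1705])@N)
off([.42,.239])
for n in('dish','wax_block','dropper','blue_cast','jar','powder_jar','denture'):
    r=viewer.boxes_of('side',n); print(n,[(np.array(q['centre'])*[640,480]).round(0) for q in r[:1]])
# grey profile along the top of the main rail face: gap between carriage end and stop
for a in np.arange(.03,.06,.002):
    q=proj('side',[*(np.array([.420,.2395])+a*U-.025*N),.038]);print(round(a,3),b[int(q[1]+.5),int(q[0]+.5)].tolist(),end=' ')
E
```

```text
time: 10.87
position: [0.4201, 0.2397, 0.1294]
eef_rot: [0.002, 0.383, 0.924, 0.002]
force: [1.1, 0.6, 0.2]
width: -0.0002
gripper_force: 0.0
time: 11.2
position: [0.4187, 0.2391, 0.1908]
eef_rot: [0.001, 0.383, 0.924, 0.001]
force: [0.7, 0.3, -1.2]
width: -0.0002
gripper_force: 0.0
carriage_middle 0.79 [0.4234 0.246  0.038 ] along 0.09942553555709421 across 0.007310516543463262
pad_top 0.79 [0.4142 0.2327 0.052 ] along 0.09653800480768858 across -0.00852537545590782
cast 0.67 [0.224  0.2254 0.038 ] along 0.2258914981657811 across -0.1482207072616041
cast 0.59 [0.4175 0.2534 0.038 ] along 0.10881594561087804 across 0.008458795182139236
stop_pinned 0.79 [0.3737 0.2706 0.    ] along 0.1518882064632345 across -0.010397394720057782
t 11.45 tip z 0.17157625577006663 ang 134.97719643722962 shift -1.1865640248263511 1.5782972591553373 F [ 0.2 -0.8 -0. ] w 7.114477289177804e-05
dish [array([260., 262.])]
wax_block [array([331., 288.])]
dropper []
blue_cast [array([214., 216.])]
jar [array([473., 267.])]
powder_jar [array([417., 215.])]
denture [array([457., 311.])]
0.03 [115, 111, 105] 0.032 [104, 99, 93] 0.034 [142, 139, 133] 0.036 [154, 151, 145] 0.038 [152, 150, 143] 0.04 [138, 132, 127] 0.042 [101, 94, 91] 0.044 [100, 94, 89] 0.046 [139, 135, 130] 0.048 [145, 141, 136] 0.05 [100, 95, 88] 0.052 [90, 85, 77] 0.054 [83, 80, 73] 0.056 [82, 75, 70] 0.058 [81, 74, 68]
```

The carriage's grey end meets the dark stop block with no gap, and the force signature agrees. The fingers are clear, so I'm handing in.

```bash
python3 -c "
from cell import bot
print(bot.close_job())"
```

```text
the job is handed in; nothing more can be done
None
```

The job is handed in: I slid the carriage about 97 mm with the pad held down until it hit the pinned stop (about 7 N along the rail), then lifted the fingers clear; the last side picture's pixels show no gap there, but I could not check the dropper, because the detector did not find it.

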